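# Pack a pump repair kit and snap the hold-down over it

### The arm

A 6-joint arm with a two-finger parallel gripper is mounted at the origin on the work surface. World frame = base frame: x ahead of the robot, y to its left, z up, the work surface at z = 0. Lengths are in m, angles in degrees, forces in N, time in s.
With the tool pointing down it reaches from about 0.35 to 0.95 m from the base axis. Payload 17.4 kg.
Tool frame: the origin (TCP) lies at the very end of the fingers, on their centre line; the grasp point (between the pads) lies 19 mm behind it; y points along the fingers, x is the direction in which the jaws open and shut, and the axes are right-handed (so a half turn about y gives the same grasp; the last joint's range is limited). The gripper opens to 93 mm and grips with 3 to 60 N. Pads are 15 mm wide; open, the fingers measure 128 mm over their backs; the gripper's body (75 mm by 188 mm) begins 65 mm behind the grasp point.
Start: joints at [68.079, 6.646, 82.598, -0, 90.757, -2.166], TCP at [0.228, 0.635, 0.219] pointing down, gripper open.
Joint ranges: [-162.19, 162.19], [-47.58, 125.68], [4.15, 143.07], [-65.23, 245.23], [0.69, 171.88], [-170.13, 170.13]. Speed limits (degrees/s): [108.29, 108.29, 127.2, 180, 180, 180].

### API

Orientations are given as [roll, pitch, yaw] about the fixed x, y, z axes, in that order (R = Rz(yaw) Ry(pitch) Rx(roll)).
In Python, from workcell import ctrl, vision, finder gives the robot as it stands.
- The arm moves only by the shell command python3 -m crank 'ROWS' [FORCE]. ROWS is JSON, a list that holds one entry, the list of rows, each a list of 5 numbers: the shift along the world's x, y, z normalised to -1 to 1, where 1 is 0.025 m, then the turn about the world's z normalised to -1 to 1, where 1 is 0.12 rad, then the gripper command: -1 is fully open, 1 is shut, values between are in proportion. In form: [[[tx, ty, tz, twist, fingers], ...]]. A call has 1 to 12 rows; each row shifts and turns the pose as measured when the row begins; what a row does not reach is not made up. A row lasts 1/10 s, in which the tool goes at most 50 mm and 8.59 degrees, less where a joint would pass 70% of its speed; a pose out of reach is approached as far as the arm can. A call with a number of a shift or a turn outside -1 to 1 is refused whole. A call with a gripper value outside its range is refused whole. The fingers move at their own pace and stop on an object; FORCE is the grip in N (left out, the last holds). Time passes only in rows, so rows that do not move let the fingers close. It gives the time, the measured TCP pose, the force and the opening at its end, in the units of the state.
- ctrl.observe(): the state, without advancing time (a new reading comes with each control period).
- vision.snapshot(name): name is "scene" or "top" or "wrist"; returns a dict with "frame" (420x560x3 uint8, red, green, blue), "mtx" (3x3 intrinsics, pixels), "R" (3x3) and "t" (3): a world point X has camera coordinates R X + t. Camera axes: x right, y down, z forward; pixel columns grow to the right and rows downward; lengths in m; the calibration is good to about 2 mm. A picture is of the moment at which its call begins. There is no depth.
- ctrl.close_job(): hands the job in, once; it reports no verdict.
Trained networks look in a picture, given as the dict that the camera call returned (one of the last four; its "shot" number tells which), for a name from the list of things; names that differ only in an ending like _2 or _b are one class to them, and where a whole thing is asked for, a point or a joint stands for the part that bears it (a point fixed in the world has none). Each returns a list of dicts, best first, with "conf" (0 to 1); they miss things now and then, are a little off and sometimes report something else, mostly with a low value. They report only what shows in the picture. A call takes as long as a camera call. They do not tell look-alikes from the thing itself.
- finder.trace(query, picture): "pixels" (420x560 bool, what is visible of it) and "rect" ([centre column, centre row, width, height] in pixels, round what is visible of it).
- finder.tip_of(query, picture): "at" ([column, row] in pixels: a listed point, or the origin of a listed thing).
The state is a dict: "time": time; "joints": joint angles; "joint_vel": joint speeds; "effort": joint torques, N m; "ee_pos": TCP position; "ee_rot": TCP orientation; "wrist_force": force on the tool from outside, world axes, zero at the start; "torque": the same for the moment, N m; "gripper_width": finger opening in m.
Only numpy, scipy, OpenCV 4.12 (cv2) and the standard library are available. Lean on these libraries where they do the work, as an engineer would, in place of code of your own. Each camera call takes 0.05 s, during which the arm holds its last target. There are 200 camera calls.

### The job

Pack the pump repair kit: set the heavy iron casting down flat in the middle of the station's well, then set the light plastic cover flat and centred on top of it. Then lock the kit by pressing the paddle under the little shelf with a steady push, no harder than it needs, until the rocker snaps over and its rubber foot holds the cover down; do not push the hold-down arm itself. Set the parts down rather than dropping them, and leave the can and the pipe tee alone.

Things in the scene. Friction and masses are not known exactly. Their poses are not given: they have to be found in the camera images.
- station: fixed packing station on a grey steel base plate 300 (x) by 360 (y) by 8 mm; origin under its centre, x away from the robot, y left, z up. Left front: the well. Rear: rocker shaft along y at x +90, height 85, in three posts (24 by 12 mm; y -155 and -30 rise to the shelf, y +165 is 100 high). Right rear: paddle under a little fixed shelf
- shelf_edge (a point): middle of the little shelf's front lower edge, station x +24, y -95, 185 mm above the bench. Steel, 6 mm thick, 150 mm wide (y), reaching back to x +104; two cartons on it behind x +66, up to 236 high. It covers the whole paddle: reach in from the front, tool leaning about 40 degrees, fingers pointing down and to station +x
- well (a point): centre of the well's floor (8 mm above the bench), at station x -50, y +100. The well is 120 by 120 mm inside a steel kerb 14 mm high and 6 mm thick; axes as the station's
- rocker (a joint): angle of the over-centre rocker (shaft, paddle and arm turn together), rad: 0 = open, arm up, paddle raised 20 degrees; grows as the paddle is pressed down. A spring holds it at 0; short of about 0.6 it springs back, beyond it snaps over by itself. Needs about 10 N at the pressing point, falling towards the centre. On the packed kit it rests near 1.28; stop at 1.35
- press_point (a point): pressing point on the paddle's upper face, 45 mm from the shaft axis; axes turn with the rocker. The paddle is an aluminium plate 52 mm wide (station y, centred at -92), 57 mm from shaft axis to front edge, 6 mm thick, rising towards the robot when open. Open, the point is 103 mm above the bench, 82 mm below the shelf and 25 mm behind its front edge; at the snap-over point it is about 25 mm lower
- hold_arm: hold-down arm on the same shaft at station y +100: dark steel bar 18 by 10 mm, 140 long, with a rubber foot 26 mm across, 33 mm off the bar. Origin on the shaft axis at station y 0. Open, it stands almost upright behind the well, 225 mm high, foot no nearer than station x +20; closed it lies level, foot over the well's centre
- casting: heavy dark iron casting, a block 92 (x) by 46 (y) by 32 mm (z), 0.6 to 0.9 kg, loose on the bench, lying flat, to the left or right of the station; origin at the centre of its underside, x along its length
- cover: light white plastic cover, a flat block 96 (x) by 60 (y) by 22 mm (z), about 0.07 kg, loose, on the other side of the station; origin at the centre of its underside, x along its length
- cement_can: bystander: can 66 mm across, 85 high, origin under its centre
- tee: bystander: white pipe tee about 90 by 70 by 50 mm, origin under its centre
There are look-alikes about, which are no part of the job. What is shaped like the cover but red is not meant. What is shaped like the casting but red is not meant.

How it is judged:
By the outcome, as a careful person would: the job done as asked, in the order asked, and still so for the second after the job is handed in, with the robot touching nothing.
It also fails if it takes over 72 s, if anything falls off the work surface, if the arm or the gripper's body presses on something with over 40 N, if the wrist force passes 120 N, or if a joint passes its speed limit or range.

## Working session

There is one attempt and no reset: what is moved stays moved. The work goes in short steps, Python scripts to look and compute and a shell command to move; the robot and the scene stay as the last step left them, time stands still between calls to the robot, and variables do not carry over. Pictures are saved under pics/ and viewed, on a budget of 10 in all, crops included, one or two more only if the job needs it, and the job is handed in when it is done.

```bash
ls; mkdir -p pics; cat > h.py <<'E'
import numpy as np,cv2
from workcell import ctrl,vision,finder
def save(p,name,crop=None,scale=1):
    f=p["frame"][:,:,::-1]
    if crop: c=crop; f=f[c[1]:c[3],c[0]:c[2]]
    cv2.imwrite("pics/"+name,cv2.resize(f,None,fx=scale,fy=scale,interpolation=cv2.INTER_CUBIC))
def ray(p,uv,z):
    R,t=np.array(p["R"]),np.array(p["t"]); c=-R.T@t
    d=R.T@np.linalg.solve(p["mtx"],[uv[0],uv[1],1.]); return c+d*(z-c[2])/d[2]
def proj(p,X):
    q=np.array(p["mtx"])@(np.array(p["R"])@np.array(X)+p["t"]); return q[:2]/q[2]
E
python3 - <<'E'
from h import *
print(ctrl.observe())
a=vision.snapshot("scene"); b=vision.snapshot("top")
cv2.imwrite("pics/a.png",cv2.resize(np.vstack([a["frame"],b["frame"]])[:,:,::-1],(400*1,600)) if 0 else b["frame"][:,:,::-1])
save(a,"scene.png")
for n in ["well","shelf_edge","press_point","casting","cover","station","cement_can","tee","hold_arm"]:
    for nm,p in (("scene",a),("top",b)):
        for r in finder.tip_of(n,p)[:3]: print(n,nm,np.round(r["at"]),round(r["conf"],2),np.round(ray(p,r["at"],{"well":.008,"shelf_edge":.185,"press_point":.103}.get(n,0)),3))
for p in (a,b): print(-np.array(p["R"]).T@p["t"])
E
```

```text
pics
{'time': 0.0, 'joints': array([ 6.80799921e+01,  6.67365823e+00,  8.26385852e+01,  5.24935952e-04,
        9.07562459e+01, -2.16362150e+00]), 'joint_vel': array([-0.0110282 ,  0.00109996,  0.00133952,  0.06020269, -0.02052677,
        0.0212599 ]), 'effort': array([-1.99221555e-03, -7.21270108e+01, -6.22592354e+01,  7.79093569e-02,
        2.39904912e-02, -9.22877553e-05]), 'ee_pos': array([0.22806303, 0.63506758, 0.2178799 ]), 'ee_rot': array([-8.99968898e+01,  6.84206716e-02,  7.02436221e+01]), 'wrist_force': array([-1.009639  ,  0.64791226, -0.54886526]), 'torque': array([-0.01326743,  0.00864365, -0.02817641]), 'gripper_width': 0.09298758897118199}
well scene [284. 275.] 0.75 [0.539 0.105 0.008]
well top [235. 211.] 0.71 [0.541 0.097 0.008]
shelf_edge scene [241. 200.] 0.84 [ 0.564 -0.114  0.185]
shelf_edge top [314. 190.] 0.78 [ 0.567 -0.113  0.185]
press_point scene [237. 215.] 0.72 [ 0.575 -0.132  0.103]
casting scene [254. 161.] 0.8 [ 0.321 -0.446  0.   ]
casting scene [245. 186.] 0.71 [ 0.427 -0.342  0.   ]
casting scene [238. 219.] 0.54 [ 0.538 -0.205  0.   ]
casting top [392. 247.] 0.88 [ 0.429 -0.341  0.   ]
casting top [437. 293.] 0.6 [ 0.302 -0.456  0.   ]
cover scene [391. 298.] 0.8 [0.302 0.362 0.   ]
cover scene [354. 317.] 0.67 [0.445 0.354 0.   ]
cover top [147. 243.] 0.97 [0.457 0.349 0.   ]
cover top [138. 297.] 0.85 [0.308 0.372 0.   ]
station scene [258. 257.] 0.63 [ 0.569 -0.013  0.   ]
station top [275. 203.] 0.8 [ 0.562 -0.016  0.   ]
cement_can scene [288. 360.] 0.9 [0.696 0.364 0.   ]
cement_can top [144. 162.] 0.63 [0.69  0.359 0.   ]
tee scene [184. 212.] 0.66 [ 0.687 -0.346  0.   ]
tee top [388. 154.] 0.81 [ 0.695 -0.342  0.   ]
hold_arm scene [233. 247.] 0.86 [ 0.619 -0.097  0.   ]
hold_arm top [236. 209.] 0.18 [0.547 0.095 0.   ]
[1.11224566 0.96766087 1.37783951]
[ 0.39732954 -0.04019639  1.19863209]
```

View pics/a.png

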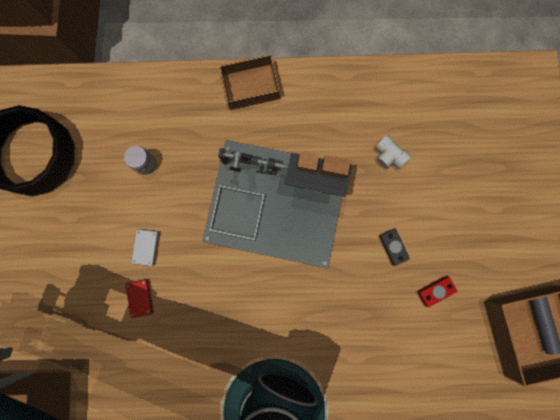

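View pics/scene.png

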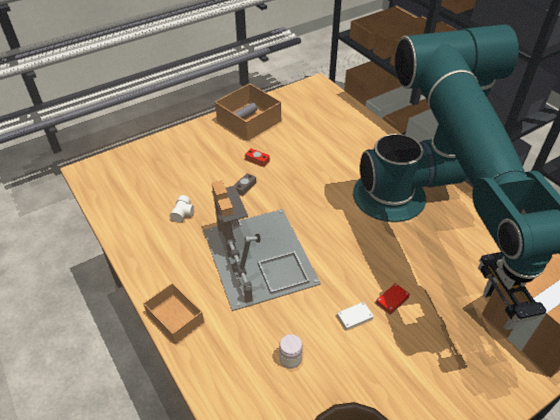

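```bash
python3 - <<'E'
from h import *
b=vision.snapshot("top"); a=vision.snapshot("scene")
for n,z in (("casting",.032),("cover",.022),("station",.008),("tee",.02)):
  for r in finder.trace(n,b)[:3]:
    m=r["pixels"]; ys,xs=np.nonzero(m)
    P=np.array([ray(b,(x,y),z)[:2] for x,y in zip(xs,ys)])
    (c,s,an)=cv2.minAreaRect((P*1000).astype(np.float32))
    print(n,round(r["conf"],2),np.round(r["rect"]),b["frame"][m].mean(0).round(),"c",np.round(c,1),"s",np.round(s,1),"ang",round(an,1),"mean",P.mean(0).round(4))
save(b,"crop.png",(120,130,420,310),2.6)
E
```

```text
casting 0.91 [395. 249.  34.  32.] [72. 69. 64.] c [ 428.6 -335.9] s [93.3 51.4] ang 23.7 mean [ 0.4285 -0.3364]
casting 0.62 [436. 294.  39.  28.] [123.  49.  43.] c [ 308.5 -444.9] s [52.7 98.6] ang 25.7 mean [ 0.3079 -0.4454]
casting 0.54 [244. 163.  20.  18.] [64. 64. 61.] c [675.4  78.7] s [48.5 56.2] ang 73.7 mean [0.6806 0.08  ]
cover 0.56 [147. 246.  26.  35.] [161. 160. 159.] c [444.2 348.2] s [63.7 94.7] ang 81.3 mean [0.4442 0.3483]
station 0.56 [279. 202. 151. 128.] [91. 91. 87.] c [566.7 -18.8] s [380.1 312.3] ang 77.9 mean [ 0.5632 -0.0202]
tee 0.88 [392. 153.  35.  37.] [146. 141. 133.] c [ 689.1 -340.7] s [95.3 80.7] ang 43.6 mean [ 0.6925 -0.3445]
```

View pics/crop.png

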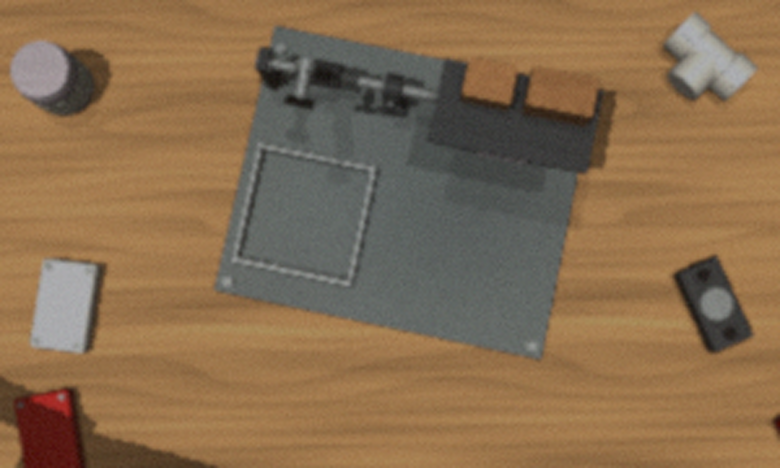

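```bash
python3 -m crank '[[[0.5,-1,0,0.25,-1],[0.5,-1,0,0.25,-1],[0.5,-1,0,0.25,-1],[0.5,-1,0,0.25,-1],[0.5,-1,0,0.25,-1],[0.5,-1,0,0.25,-1],[0.5,-1,0,0.25,-1],[0.5,-1,0,0.25,-1],[0.5,-1,0,0.25,-1],[0.5,-1,0,0.25,-1],[0.5,-1,0,0.25,-1],[0.5,-1,0,0.25,-1]]]' 40
```

```text
time: 2.5
ee_pos: [0.3805, 0.3256, 0.2183]
ee_rot: [-90.1, -0.0, 92.0]
wrist_force: [-0.9, -0.3, 0.6]
gripper_width: 0.0933
```

```bash
python3 -m crank '[[[0.1,-1,0,0.15,-1],[0.1,-1,0,0.15,-1],[0.1,-1,0,0.15,-1],[0.1,-1,0,0.15,-1],[0.1,-1,0,0.15,-1],[0.1,-1,0,0.15,-1],[0.1,-1,0,0.15,-1],[0.1,-1,0,0.15,-1],[0.1,-1,0,0.15,-1],[0.1,-1,0,0.15,-1],[0.1,-1,0,0.15,-1],[0.1,-1,0,0.15,-1]]]' && python3 -m crank '[[[0.05,-1,0,0.15,-1],[0.05,-1,0,0.15,-1],[0.05,-1,0,0.15,-1],[0.05,-1,0,0.15,-1],[0.05,-1,0,0.15,-1],[0.05,-1,0,0.15,-1],[0.05,-1,0,0.15,-1],[0.05,-1,0,0.15,-1],[0.05,-1,-0.5,0.15,-1],[0.05,-1,-0.5,0,-1],[0.05,-1,-0.5,0,-1],[0,-0.5,-0.5,0,-1]]]'; python3 - <<'E'
from h import *
p=vision.snapshot("wrist"); s=ctrl.observe(); print(s["time"],s["ee_pos"],s["ee_rot"],s["joints"])
for r in finder.trace("casting",p)[:2]:
    m=r["pixels"]; ys,xs=np.nonzero(m)
    P=np.array([ray(p,(x,y),.032)[:2] for x,y in zip(xs,ys)])
    print(r["conf"],r["rect"],cv2.minAreaRect((P*1000).astype(np.float32)),p["frame"][m].mean(0))
save(p,"w1.png")
E
```

```text
time: 3.7
ee_pos: [0.4107, 0.0129, 0.2202]
ee_rot: [-90.4, -0.0, 104.9]
wrist_force: [0.4, 0.3, -0.0]
gripper_width: 0.093
time: 4.9
ee_pos: [0.4236, -0.2887, 0.1724]
ee_rot: [-90.7, 0.3, 114.5]
wrist_force: [0.3, 1.4, -0.2]
gripper_width: 0.0931
4.95 [ 0.42303818 -0.28904935  0.17000783] [-90.63893485   0.20617728 114.4875321 ] [ -37.47238216  -13.37952417  106.26094922    0.46781995   86.63635071
 -151.98654713]
0.74 [164.6, 16.9, 118.7, 33.8] ((324.52593994140625, -439.1225891113281), (23.43695640563965, 95.36772918701172), 24.464370727539062) [176.03445354  56.61818695  54.63993222]
0.28 [376.5, 290.4, 226.0, 168.7] ((509.30877685546875, -130.1178741455078), (142.5322723388672, 242.5675811767578), 77.02494812011719) [136.21579543 145.77203246 145.65002831]
```

View pics/w1.png

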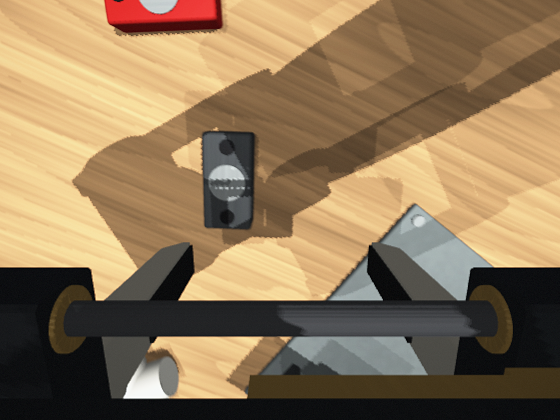

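```bash
python3 - <<'E'
from h import *
p=vision.snapshot("wrist"); s=ctrl.observe()
C=np.array([ray(p,u,.032)[:2] for u in [(204,133),(254,132),(252,227),(206,226)]])
m=C.mean(0);d=(C[0]+C[1]-C[2]-C[3])/2; print(m,np.linalg.norm(d),np.linalg.norm(C[0]-C[1]),np.degrees(np.arctan2(d[1],d[0])))
g=p["frame"].astype(int).sum(2); M=(g<230).astype(np.uint8); 
print(s["ee_pos"],s["ee_rot"],(m-s["ee_pos"][:2])/.025)
E
```

```text
[ 0.42834536 -0.33807766] 0.08791973574734613 0.04446951607423697 -157.816895266258
[ 0.42338071 -0.28701647  0.17221644] [-90.6849518    0.21819644 114.51138311] [ 0.1985859  -2.04244781]
```

```bash
python3 -m crank '[[[0.07,-0.7,-0.4,-0.1,-1],[0.07,-0.7,-0.4,-0.1,-1],[0.07,-0.6,-0.4,0,-1],[0,0,-1,0,-1],[0,0,-1,0,-1],[0,0,-1,0,-1],[0,0,-1,0,-1],[0,0,-0.5,0,-1],[0,0,-0.3,0,-1],[0,0,0,0,-1]]]'; python3 - <<'E'
from h import *
s=ctrl.observe(); print(s["ee_pos"],s["ee_rot"],(np.array([.4284,-.3375,.008])-s["ee_pos"])/.025)
E
```

```text
time: 6.05
ee_pos: [0.4314, -0.3385, 0.0197]
ee_rot: [-90.9, 0.5, 113.3]
wrist_force: [-0.4, -0.2, -0.3]
gripper_width: 0.0929
[ 0.43139801 -0.33847323  0.01971056] [-90.89690967   0.49254274 113.28759821] [-0.11992031  0.0389293  -0.46842224]
```

```bash
python3 -m crank '[[[-0.1,0,-0.3,0,-1],[0,0,-0.15,0,-1],[0,0,0,0,1],[0,0,0,0,1],[0,0,0,0,1],[0,0,0,0,1],[0,0,0,0,1]]]' 50; python3 -m crank '[[[0,0,0.4,0,1],[0,0,0.8,0,1],[0,0,0.8,0,1],[0,0,0.5,0,1],[0,0,0,0,1]]]'; python3 - <<'E'
from h import *
s=ctrl.observe();print(s["wrist_force"],s["ee_rot"])
p=vision.snapshot("wrist");save(p,"w2.png")
E
```

```text
time: 6.75
ee_pos: [0.4303, -0.3399, 0.0115]
ee_rot: [-91.0, 0.8, 113.3]
wrist_force: [-0.4, -0.1, -1.1]
gripper_width: 0.0577
time: 7.25
ee_pos: [0.4289, -0.3387, 0.0759]
ee_rot: [-90.9, 0.6, 113.3]
wrist_force: [-0.8, 0.2, -7.4]
gripper_width: 0.0443
[-0.77199656  0.15189577 -7.43796007] [-90.92191756   0.5523994  113.30280373]
```

View pics/w2.png

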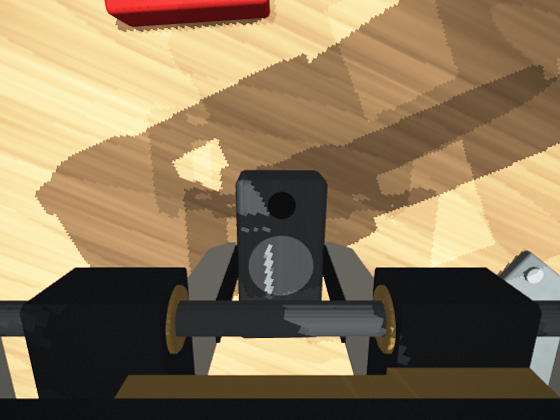

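```bash
python3 - <<'E'
from h import *
p=vision.snapshot("wrist");s=ctrl.observe()
print(p["mtx"],-np.array(p["R"]).T@p["t"],s["ee_pos"])
for z in (.08,.09,.1,.105,.11):
    a,b=ray(p,(237,180),z),ray(p,(328,180),z); c=ray(p,(282,172),z)
    y=np.radians(s["ee_rot"][2]-90); u=np.array([np.cos(y),np.sin(y)])
    print(z,np.linalg.norm(a-b),(c[:2]-s["ee_pos"][:2])@u, (c[:2]-s["ee_pos"][:2])@[-u[1],u[0]])
E
```

```text
[[334.48210449   0.         280.22099422]
 [  0.         334.48210449 209.75696904]
 [  0.           0.           1.        ]] [ 0.36070706 -0.36693797  0.24013588] [ 0.42838754 -0.33821151  0.07394339]
0.08 0.04414948158907207 -0.04741211291718349 5.685186416641097e-05
0.09 0.04139248043169166 -0.049042690225689835 7.751330021668898e-05
0.1 0.03863547927431124 -0.050673267534196154 9.817473626689172e-05
0.105 0.037256978695620994 -0.05148855618844936 0.00010850545429203939
0.11 0.035878478116930776 -0.05230384484270251 0.00011883617231716626
```

```bash
python3 -m crank '[[[0,0,-0.6,0,1],[0,0,-0.6,0,1],[0,0,-0.3,0,1],[0,0,-0.1,0,1],[0,0,-0.1,0,1],[0,0,0,0,1]]]'; python3 - <<'E'
from h import *
p=vision.snapshot("scene");s=ctrl.observe(); print(s["wrist_force"],s["ee_pos"])
save(p,"s2.png",(195,130,315,230),5)
E
```

```text
time: 7.95
ee_pos: [0.4279, -0.3384, 0.0277]
ee_rot: [-90.8, 0.3, 113.3]
wrist_force: [0.1, -0.7, -6.8]
gripper_width: 0.045
[-0.45228046  0.88194514  6.7303412 ] [ 0.42792914 -0.33835372  0.0275622 ]
```

View pics/s2.png

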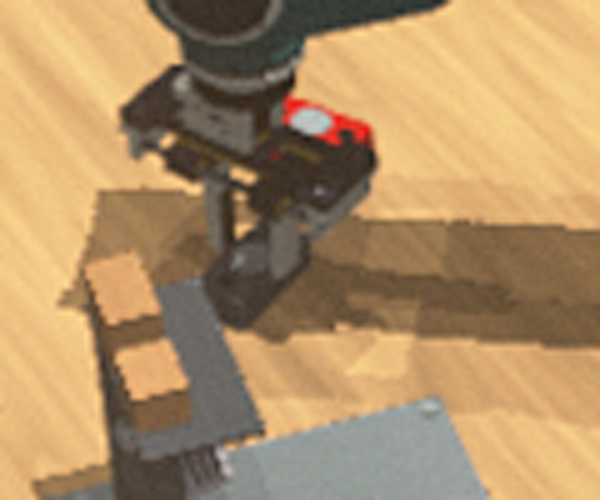

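```bash
python3 -m crank '[[[0,0,0,0,-0.3],[0,0,0,0,-0.3],[0,0,0,0,-0.3],[0,0,-0.4,0,-0.3],[0,0,-0.35,0,-0.3],[0,0,0,0,-0.3],[0,0,0,0,1],[0,0,0,0,1],[0,0,0,0,1],[0,0,0,0,1],[0,0,0,0,1]]]' 50
```

```text
time: 9.1
ee_pos: [0.4282, -0.3384, 0.0062]
ee_rot: [-90.8, 0.3, 113.3]
wrist_force: [-0.7, 0.5, -2.5]
gripper_width: 0.0457
```

```bash
python3 -m crank '[[[0,0,0.4,0,1],[0,0,0.8,0,1],[0,0,1,0,1],[0,0,1,0,1],[0,0,1,0,1],[0,0,1,0,1],[0,0.5,0.4,-0.3,1],[0,1,0,-0.3,1],[0,1,0,-0.3,1],[0,1,0,-0.3,1],[0,1,0,-0.3,1],[0,1,0,-0.3,1]]]'; python3 -m crank '[[[0.1,1,0,-0.3,1],[0.1,1,0,-0.3,1],[0.1,1,0,-0.3,1],[0.3,1,0,-0.3,1],[0.5,1,0,-0.3,1],[0.5,1,0,-0.3,1],[0.5,1,0,-0.3,1],[0.5,1,0,-0.3,1],[0.5,1,0,-0.3,1],[0.5,0.7,0,-0.3,1],[0.3,0.3,0,-0.2,1],[0,0,0,0,1]]]'; python3 - <<'E'
from h import *
b=vision.snapshot("wrist");s=ctrl.observe(); print(s["joints"],s["ee_rot"])
for r in finder.tip_of("well",b)[:2]: print(r,ray(b,r["at"],.008))
save(b,"w3.png")
E
```

```text
time: 10.3
ee_pos: [0.4232, -0.1956, 0.1543]
ee_rot: [-90.6, 0.0, 100.2]
wrist_force: [0.8, 0.4, -5.8]
gripper_width: 0.046
time: 11.5
ee_pos: [0.5185, 0.0689, 0.1583]
ee_rot: [-90.5, 0.0, 77.4]
wrist_force: [0.7, 0.3, -7.6]
gripper_width: 0.0457
[  4.81767135 -11.64869001 105.9003074   -0.15905692  85.31503088
 -72.59043912] [-9.04609428e+01  2.17005037e-02  7.74204150e+01]
```

View pics/w3.png

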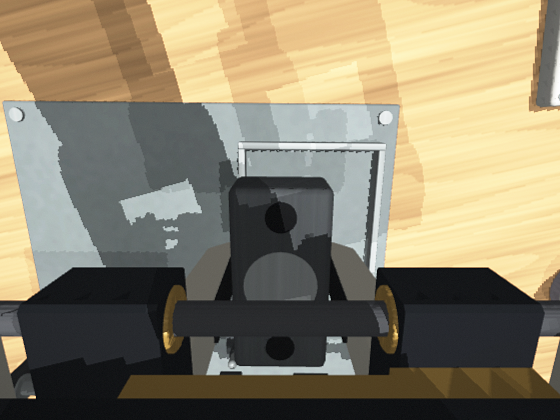

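```bash
cat > st.py <<'E'
from h import *
def fit(p,L):
    W=np.array([ray(p,u,z)[:2] for u,z,_ in L]); S=np.array([s for *_,s in L])/1000.
    a=W-W.mean(0); b=S-S.mean(0); th=np.arctan2((b[:,0]*a[:,1]-b[:,1]*a[:,0]).sum(),(a*b).sum())
    R=np.array([[np.cos(th),-np.sin(th)],[np.sin(th),np.cos(th)]]); o=W.mean(0)-R@S.mean(0)
    return o,R,np.degrees(th),(W-S@R.T-o)*1000
E
python3 - <<'E'
from st import *
p=vision.snapshot("wrist");s=ctrl.observe()
o,R,th,res=fit(p,[((238.5,143),.022,(-116,34)),((387,144),.022,(-116,166)),((5,101.5),.008,(-150,-180)),((399.5,105),.008,(-150,180))])
print(o,th,res.round(1)); w=o+R@[-.05,.1]; print("well",w,"press",o+R@[.048,-.092])
print((w-s["ee_pos"][:2])/.025,s["ee_pos"],s["ee_rot"])
b=vision.snapshot("top")
sc=lambda x,y:(120+(x+.5)/2.6-.5,130+(y+.5)/2.6-.5)
print(fit(b,[(sc(260,146),.022,(16,166)),(sc(377,168),.022,(16,34)),(sc(352,284),.022,(-116,34)),(sc(235,262),.022,(-116,166)),(sc(216,291),.008,(-150,180)),(sc(541,357),.008,(-150,-180)),(sc(276,26),.008,(150,180))]))
E
```

```text
[ 0.56523936 -0.01664205] -13.039666265225994 [[-0.  -0.4]
 [-0.3 -0.4]
 [ 0.7  2.6]
 [-0.4 -1.9]]
well [0.53909121 0.09206064] press [ 0.59124408 -0.11709977]
[0.84878102 0.97934483] [0.51787168 0.06757702 0.15835599] [-9.04884107e+01  2.79389216e-02  7.73815063e+01]
(array([ 0.56272386, -0.0186986 ]), array([[ 0.97500055,  0.22220244],
       [-0.22220244,  0.97500055]]), np.float64(-12.838425779088283), array([[-3.64973208, -1.0686206 ],
       [-1.51661203,  1.67829589],
       [ 3.1156359 ,  1.30202964],
       [ 0.16745917, -2.75810803],
       [ 0.44374435, -0.83708227],
       [ 2.18143842,  3.19093185],
       [-0.74193372, -1.50744648]]))
```

```bash
python3 -m crank '[[[0.4,0.5,0,0,1],[0.4,0.45,0,0,1],[0,0,-0.6,0,1],[0,0,-1,0,1],[0,0,-1,0,1],[0,0,-1,0,1],[0,0,-0.6,0,1],[0,0,-0.2,0,1],[0,0,0,0,1]]]'; python3 - <<'E'
from st import *
p=vision.snapshot("wrist");s=ctrl.observe()
print((np.array([.539,.0918,.014])-s["ee_pos"])/.025,s["ee_pos"],s["ee_rot"])
save(p,"w4.png")
E
```

```text
time: 12.6
ee_pos: [0.5384, 0.0919, 0.0421]
ee_rot: [-90.5, 0.1, 77.3]
wrist_force: [-1.0, 0.1, -6.9]
gripper_width: 0.0457
[ 0.01242628 -0.00353805 -1.14642136] [0.53868934 0.09188845 0.04266053] [-9.05126329e+01  4.25270470e-02  7.73473964e+01]
```

View pics/w4.png

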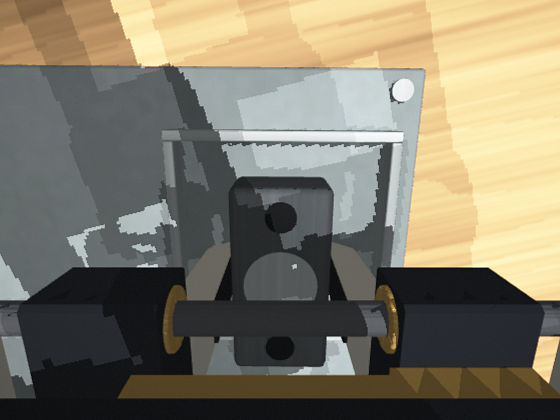

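```bash
python3 -m crank '[[[0,0,-0.5,0,1],[0,0,-0.35,0,1],[0,0,-0.12,0,1],[0,0,-0.05,0,1],[0,0,0,0,1]]]'; python3 -c "
from h import *
print(ctrl.observe()['ee_pos'])"
```

```text
time: 13.15
ee_pos: [0.5402, 0.0921, 0.0178]
ee_rot: [-90.7, -0.0, 77.3]
wrist_force: [-0.7, -0.0, -7.8]
gripper_width: 0.0459
[0.54024616 0.09205453 0.01780995]
```

```bash
python3 -m crank '[[[-0.03,0,-0.1,0,1],[0,0,-0.06,0,1],[0,0,0,0,1]]]'
```

```text
time: 13.45
ee_pos: [0.5398, 0.0921, 0.0144]
ee_rot: [-90.8, -0.1, 77.3]
wrist_force: [0.2, 1.2, -6.9]
gripper_width: 0.0454
```

```bash
python3 -m crank '[[[0,0,-0.06,0,1],[0,0,0,0,1]]]';  python3 -c "
from h import *
print(ctrl.observe()['wrist_force'])"
```

```text
time: 13.65
ee_pos: [0.5403, 0.0922, 0.0147]
ee_rot: [-90.9, -0.1, 77.4]
wrist_force: [-0.4, 0.4, -6.2]
gripper_width: 0.0457
[-0.44223494  0.44215921 -6.18247615]
```

```bash
python3 -m crank '[[[0,0,-0.1,0,1],[0,0,0,0,1]]]';  python3 -c "
from h import *
print(ctrl.observe()['wrist_force'])"
```

```text
time: 13.85
ee_pos: [0.5411, 0.0923, 0.0146]
ee_rot: [-91.0, -0.1, 77.4]
wrist_force: [-0.5, -0.4, -7.4]
gripper_width: 0.0461
[-0.45956164 -0.44036613 -7.355561  ]
```

```bash
python3 -m crank '[[[-0.05,0,-0.2,0,1]]]'; python3 -m crank '[[[0,0,0,0,1]]]'
```

```text
time: 13.95
ee_pos: [0.5419, 0.0924, 0.0135]
ee_rot: [-91.2, -0.2, 77.4]
wrist_force: [-16.4, -7.3, 64.9]
gripper_width: 0.0457
time: 14.05
ee_pos: [0.5427, 0.0924, 0.0145]
ee_rot: [-91.3, -0.2, 77.4]
wrist_force: [-0.1, 0.9, -8.1]
gripper_width: 0.0459
```

```bash
python3 -m crank '[[[-0.15,0,0.15,0,1],[0,0,0,0,1]]]'; python3 -m crank '[[[0,0,-0.12,0,1],[0,0,-0.04,0,1]]]'
```

```text
time: 14.25
ee_pos: [0.5385, 0.0923, 0.018]
ee_rot: [-91.3, -0.2, 77.4]
wrist_force: [-1.0, 0.5, -7.6]
gripper_width: 0.0455
time: 14.45
ee_pos: [0.5381, 0.0923, 0.0135]
ee_rot: [-91.3, -0.2, 77.4]
wrist_force: [-8.3, -0.9, 12.6]
gripper_width: 0.0455
```

```bash
python3 -m crank '[[[0,0,0,0,-0.5],[0,0,0,0,-0.5],[0,0,0,0,-0.5],[0,0,0,0,-0.5],[0,0,0.5,0,-0.5],[0,0,1,0,-0.5],[0,0,1,0,-0.5],[0,0,1,0,-0.5],[0,0,1,0,-0.5],[-0.5,0.5,0.3,0,-1]]]'; python3 - <<'E'
from st import *
p=vision.snapshot("wrist");s=ctrl.observe()
print(s["ee_pos"],s["ee_rot"])
save(p,"w5.png")
E
```

```text
time: 15.45
ee_pos: [0.5258, 0.1044, 0.1416]
ee_rot: [-91.4, -0.2, 77.3]
wrist_force: [-0.1, 0.2, -0.5]
gripper_width: 0.0738
[0.52394016 0.10641088 0.14168073] [-91.32711322  -0.25024422  77.32981147]
```

View pics/w5.png

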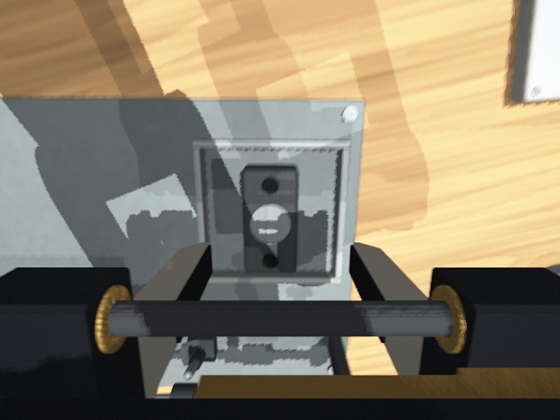

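```bash
python3 -m crank '[[[-0.1,1,0,0.1,-1],[-0.1,1,0,0.1,-1],[-0.1,1,0,0.1,-1],[-0.1,1,0,0.1,-1],[-0.1,1,0,0.1,-1],[-0.1,1,0,0.1,-1],[-0.1,1,0,0,-1],[-0.1,1,0,0,-1],[-0.1,1,0,0,-1],[0,0.4,0,0,-1],[0,0,0,0,-1]]]'; python3 - <<'E'
from st import *
p=vision.snapshot("wrist");s=ctrl.observe()
print(s["ee_pos"],s["ee_rot"])
for r in finder.trace("cover",p)[:3]:
    m=r["pixels"]; ys,xs=np.nonzero(m)
    P=np.array([ray(p,(x,y),.022)[:2] for x,y in zip(xs,ys)])
    print(r["conf"],r["rect"],cv2.minAreaRect((P*1000).astype(np.float32)),p["frame"][m].mean(0))
save(p,"w6.png")
E
```

```text
time: 16.6
ee_pos: [0.4901, 0.3535, 0.1359]
ee_rot: [-91.0, -0.0, 81.9]
wrist_force: [-0.3, -0.2, 0.2]
gripper_width: 0.093
[0.49012682 0.3528419  0.13588479] [-9.10015186e+01 -4.00041125e-02  8.18310637e+01]
0.98 [270.6, 152.3, 71.0, 113.1] ((445.0772399902344, 351.2484436035156), (59.15500259399414, 94.00340270996094), 81.89239501953125) [219.4717118  220.27321083 217.43326886]
0.64 [17.9, 253.2, 35.1, 26.4] ((503.1466979980469, 113.47608184814453), (36.90242004394531, 22.793659210205078), 78.82543182373047) [27.28734322 28.74116306 29.80615735]
0.56 [276.5, 22.7, 88.3, 45.4] ((350.0090637207031, 368.90399169921875), (64.31461334228516, 28.835222244262695), 81.91624450683594) [156.53480539  47.6380988   45.78592814]
```

```bash
python3 -m crank '[[[-0.9,-0.05,0,0,-1],[-0.85,-0.05,-0.3,0,-1],[0,0,-1,0,-1],[0,0,-1,0,-1],[0,0,-1,0,-1],[0,0,-0.8,0,-1],[0,0,-0.4,0,-1],[0,0,0,0,-1]]]'; python3 - <<'E'
from st import *
s=ctrl.observe()
print((np.array([.445,.351,.005])-s["ee_pos"])/.025,s["ee_pos"],s["ee_rot"])
E
```

```text
time: 17.5
ee_pos: [0.4468, 0.3413, 0.0214]
ee_rot: [-91.2, -0.1, 81.3]
wrist_force: [0.7, 0.1, 0.1]
gripper_width: 0.0929
[-0.07237142  0.38642948 -0.65673849] [0.44680929 0.34133926 0.02141846] [-91.20409487  -0.11304011  81.34007403]
```

```bash
python3 -m crank '[[[-0.07,0.38,0,0,-1],[0,0,-0.4,0,-1],[0,0,-0.2,0,-1],[0,0,0,0,-1]]]'
```

```text
time: 17.9
ee_pos: [0.4463, 0.352, 0.0083]
ee_rot: [-91.4, -0.3, 81.3]
wrist_force: [-0.7, 0.4, 0.3]
gripper_width: 0.093
```

```bash
python3 -m crank '[[[0,0,0,0,1],[0,0,0,0,1],[0,0,0,0,1],[0,0,0,0,1],[0,0,0,0,1],[0,0,0,0,1]]]' 15
```

```text
time: 18.5
ee_pos: [0.4467, 0.3522, 0.0091]
ee_rot: [-91.4, -0.3, 81.3]
wrist_force: [-0.2, 0.7, -0.6]
gripper_width: 0.0601
```

```bash
python3 -m crank '[[[0,0,0.4,0,1],[0,0,1,0,1],[0,0,1,0,1],[0,0,1,0,1],[0,-0.5,1,0,1],[0.3,-1,0.5,0,1],[0.3,-1,0,-0.1,1],[0.3,-1,0,-0.1,1],[0.3,-1,0,-0.1,1],[0.3,-1,0,-0.1,1],[0.3,-1,0,-0.1,1],[0.3,-1,0,0,1]]]';python3 -m crank '[[[0.4,-1,0,0,1],[0.4,-1,0,0,1],[0.4,-0.7,0,0,1],[0.2,-0.3,0,0,1],[0,0,0,0,1]]]'; python3 - <<'E'
from st import *
p=vision.snapshot("wrist");s=ctrl.observe()
print((np.array([.5397,.092,.049])-s["ee_pos"])/.025,s["ee_pos"],s["ee_rot"],s["gripper_width"])
E
```

```text
time: 19.7
ee_pos: [0.4987, 0.1596, 0.1458]
ee_rot: [-91.7, -0.5, 78.0]
wrist_force: [0.6, 0.2, -1.2]
gripper_width: 0.06
time: 20.2
ee_pos: [0.535, 0.079, 0.1499]
ee_rot: [-91.8, -0.5, 77.8]
wrist_force: [0.8, -0.2, -1.8]
gripper_width: 0.0596
[ 0.19511852  0.49954225 -4.03407815] [0.53482204 0.07951144 0.14985195] [-91.82864432  -0.51932731  77.85135397] 0.05963094776523599
```

```bash
python3 -m crank '[[[0.2,0.5,0,-0.1,1],[0,0,-0.5,0,1],[0,0,-1,0,1],[0,0,-1,0,1],[0,0,-0.6,0,1],[0,0,-0.3,0,1],[0,0,0,0,1]]]'; python3 - <<'E'
from st import *
p=vision.snapshot("wrist");s=ctrl.observe()
print((np.array([.5397,.092,.049])-s["ee_pos"])/.025,s["ee_pos"],s["ee_rot"],s["gripper_width"])
o=finder.trace("station",p)[:1]
save(p,"w7.png")
E
```

```text
time: 20.95
ee_pos: [0.5367, 0.096, 0.0599]
ee_rot: [-91.8, -0.5, 77.5]
wrist_force: [0.3, -0.1, -0.9]
gripper_width: 0.0599
[ 0.1094192 -0.1606752 -0.4652857] [0.53696452 0.09601688 0.06063214] [-91.82070802  -0.54653109  77.5272553 ] 0.05973884995628607
```

View pics/w7.png

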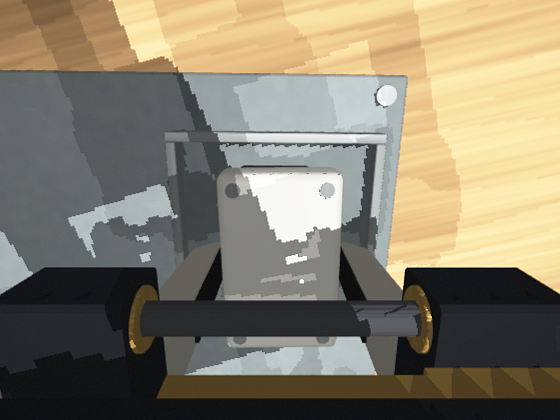

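```bash
python3 - <<'E'
from st import *
p=vision.snapshot("wrist")
a=(ray(p,(219,172),.0735)+ray(p,(343,172),.0735))/2; a=ray(p,(280.5,168),.0735);c=ray(p,(275,165.5),.040); k=ray(p,(276,132),.022)
th=np.radians(-13);u=np.array([np.cos(th),np.sin(th)]);v=np.array([-u[1],u[0]])
for n,q,h in (("cover",a,.048),("cast",c,.046),("kerb",k,.066)): print(n,q[:2]+u*h, (q[:2]+u*h)@u,(q[:2]+u*h)@v)
E
```

```text
cover [0.53473638 0.09546932] 0.4995551995790764 0.21331195709427153
cast [0.53633417 0.09240141] 0.5018021674522002 0.21068210889268454
kerb [0.53928065 0.09216372] 0.5047265909690694 0.21111332297950183
```

```bash
python3 -m crank '[[[0.08,-0.13,-0.25,0,1],[0,0,-0.12,0,1],[0,0,0,0,1]]]';python3 -m crank '[[[0,0,-0.08,0,1]]]'
```

```text
time: 21.4
ee_pos: [0.541, 0.0924, 0.0541]
ee_rot: [-92.1, -0.6, 77.5]
wrist_force: [-0.2, -0.2, -0.1]
gripper_width: 0.0598
time: 21.5
ee_pos: [0.5413, 0.0924, 0.0524]
ee_rot: [-92.1, -0.7, 77.5]
wrist_force: [-0.3, 0.9, -1.3]
gripper_width: 0.0599
```

```bash
python3 -m crank '[[[-0.1,0,-0.08,0,1]]]';python3 -m crank '[[[0,0,-0.06,0,1]]]'; python3 -m crank '[[[-0.03,0,-0.06,0,1]]]'
```

```text
time: 21.6
ee_pos: [0.5389, 0.0923, 0.0503]
ee_rot: [-92.1, -0.7, 77.5]
wrist_force: [-0.5, -0.4, -0.8]
gripper_width: 0.0599
time: 21.7
ee_pos: [0.5388, 0.0923, 0.049]
ee_rot: [-92.2, -0.7, 77.5]
wrist_force: [-4.7, 0.4, 13.7]
gripper_width: 0.0597
time: 21.8
ee_pos: [0.5388, 0.0923, 0.0489]
ee_rot: [-92.3, -0.7, 77.5]
wrist_force: [0.4, -0.6, 17.6]
gripper_width: 0.0597
```

```bash
python3 -m crank '[[[0,0,0,0,-0.7],[0,0,0,0,-0.7],[0,0,0,0,-0.7],[0,0,0,0,-0.7],[0,0,0.5,0,-0.7],[0,0,1,0,-0.7],[0,0,1,0,-0.7],[0,0,1,0,-0.7],[-0.5,0,1,0,0],[-0.5,0,0.3,0,1],[0,0,0,0,1]]]'; python3 - <<'E'
from st import *
t=vision.snapshot("top");p=vision.snapshot("wrist");s=ctrl.observe();print(s["joints"],s["ee_pos"],s["ee_rot"])
for n,q in (("top",t),("wrist",p)):
  for r in finder.trace("cover",q)[:2]:
    m=r["pixels"]; ys,xs=np.nonzero(m)
    P=np.array([ray(q,(x,y),.062)[:2] for x,y in zip(xs,ys)])
    print(n,r["conf"],r["rect"],cv2.minAreaRect((P*1000).astype(np.float32)),q["frame"][m].mean(0))
w=p["frame"];save(p,"w8.png",(120,60,440,320),2.4)
E
```

```text
time: 22.9
ee_pos: [0.5122, 0.0923, 0.1784]
ee_rot: [-92.3, -0.7, 77.5]
wrist_force: [-0.6, -0.1, -0.6]
gripper_width: 0.0592
[  7.47452349 -13.68881847 105.90441114  -0.13336801  85.4151741
 -70.00442898] [0.51275339 0.09228431 0.17682486] [-92.2720959   -0.68469993  77.50044224]
wrist 0.73 [284.5, 223.8, 68.3, 106.8] ((535.4635009765625, 92.73777770996094), (59.20402526855469, 97.4720687866211), 78.29679870605469) [189.13352685 188.87402032 183.90333817]
```

View pics/w8.png

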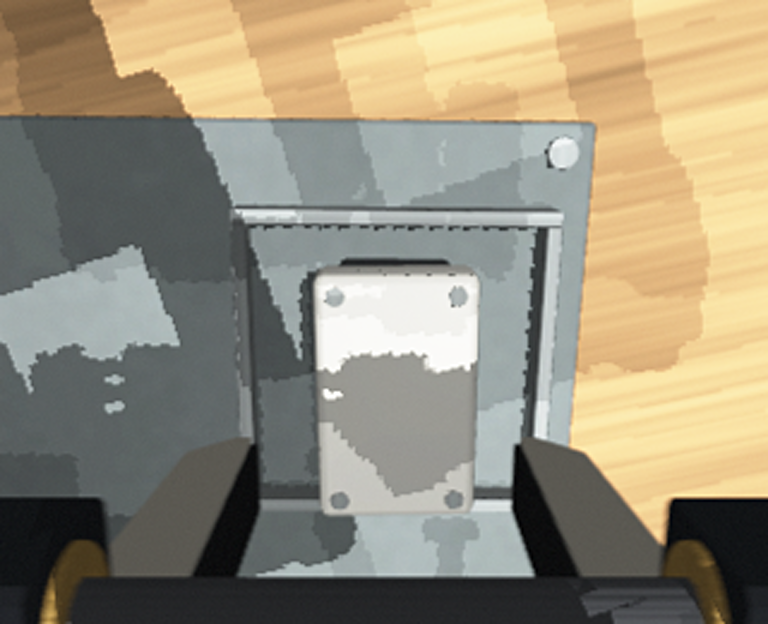

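```bash
python3 -m crank '[[[0,0,1,0,1],[0,0,1,0,1],[0,0,1,0,1],[0,0,1,0,1],[0.3,0,1,0,1],[0.5,0,1,0,1],[1,0,0.5,0,1],[1,0,0.3,0,1],[1,0,0,0,1],[1,0,0,0,1],[1,0,0,0,1],[1,0,0,0,1]]]';python3 -m crank '[[[1,0,0,0,1],[1,0,0,0,1],[1,0,0,0,1],[1,0,0,0,1],[1,0,0,0,1],[1,0,0,0,1],[1,0,0,0,1],[1,0,0,0,1],[1,0,0,0,1],[1,0,0,0,1]]]'; python3 -c "
from h import *
print(ctrl.observe()['joints'])"
```

```text
time: 24.3
ee_pos: [0.6898, 0.0916, 0.3397]
ee_rot: [-91.2, -0.3, 77.5]
wrist_force: [-0.4, 0.1, 0.3]
gripper_width: 0.0008
time: 25.3
ee_pos: [0.9482, 0.0905, 0.3196]
ee_rot: [-90.1, 0.1, 77.4]
wrist_force: [0.7, -1.1, 0.9]
gripper_width: 0.0005
[ 3.93753707e+00  5.11084314e+01  1.31852424e+01 -7.51059092e-02
  1.15671987e+02 -7.34995739e+01]
```

j3 is at 13°, near its limit; push further out to see whether the reach limit makes the tool lean.

```bash
python3 -m crank '[[[1,0,0,0,1],[1,0,0,0,1],[1,0,0,0,1],[1,0,0,0,1]]]'; python3 -m crank '[[[1,0,0,0,1],[1,0,0,0,1],[1,0,0,0,1],[1,0,0,0,1]]]'; python3 -c "
from h import *
print(ctrl.observe()['joints'])"
```

```text
time: 25.7
ee_pos: [0.9938, 0.0847, 0.2741]
ee_rot: [-91.9, -0.6, 77.4]
wrist_force: [0.2, -0.0, -0.6]
gripper_width: 0.0006
time: 26.1
ee_pos: [1.0273, 0.0787, 0.2521]
ee_rot: [-96.0, -1.8, 77.5]
wrist_force: [0.5, 0.2, -0.1]
gripper_width: 0.0003
[  2.92288641  60.66920166   4.18640113   0.1365009  108.8645692
 -74.41758747]
```

```bash
python3 -m crank '[[[1,0,0.3,0,1],[1,0,0.3,0,1],[1,0,0.3,0,1],[1,0,0.3,0,1],[1,0,0.3,0,1],[1,0,0.3,0,1],[1,0,0.3,0,1],[1,0,0.3,0,1]]]'; python3 -m crank '[[[1,0,0.3,0,1],[1,0,0.3,0,1],[1,0,0.3,0,1],[1,0,0.3,0,1]]]'; python3 -c "
from h import *
print(ctrl.observe()['joints'])"
```

```text
time: 26.9
ee_pos: [1.0759, 0.0671, 0.2491]
ee_rot: [-104.0, -4.1, 77.9]
wrist_force: [0.1, 0.1, -0.5]
gripper_width: 0.0003
time: 27.3
ee_pos: [1.1003, 0.0622, 0.2478]
ee_rot: [-108.1, -5.2, 78.2]
wrist_force: [-0.5, 0.2, -0.4]
gripper_width: 0.0002
[  1.72202012  61.72212704   4.20643146   0.68313145  95.29989649
 -75.48785123]
```

```bash
python3 -m crank '[[[1,0,0.6,0,1],[1,0,0.6,0,1],[1,0,0.6,0,1],[1,0,0.6,0,1],[1,0,0.6,0,1],[1,0,0.6,0,1],[1,0,0.6,0,1],[1,0,0.6,0,1],[1,0,0.6,0,1],[1,0,0.6,0,1],[1,0,0.6,0,1],[1,0,0.6,0,1]]]'; python3 -c "
from h import *
print(ctrl.observe()['joints'])"
```

```text
time: 28.5
ee_pos: [1.1476, 0.0491, 0.3256]
ee_rot: [-121.7, -8.6, 79.8]
wrist_force: [0.2, -0.1, -0.7]
gripper_width: 0.0011
[  0.81503041  59.07350534   4.20555078   1.38331862  84.04454651
 -76.26264591]
```

```bash
python3 -m crank '[[[1,0,0.7,0,1],[1,0,0.7,0,1],[1,0,0.7,0,1],[1,0,0.7,0,1],[1,0,0.7,0,1],[1,0,0.7,0,1],[1,0,0.7,0,1],[1,0,0.7,0,1]]]'; cat > tool.py <<'E'
from h import *
from scipy.spatial.transform import Rotation as Ro
s=ctrl.observe();A=Ro.from_euler("xyz",s["ee_rot"],degrees=True).as_matrix();d=A[:,1];x=A[:,0]
print(s["time"],"pos",s["ee_pos"].round(4),"rot",s["ee_rot"].round(1),"lean",np.degrees(np.arccos(-d[2])).round(1),"az",np.degrees(np.arctan2(d[1],d[0])).round(1),"jaw",x.round(3),"F",s["wrist_force"].round(1),"j",s["joints"].round(1))
o=np.array([.5648,-.0172]);t=np.radians(-13);R=np.array([[np.cos(t),-np.sin(t)],[np.sin(t),np.cos(t)]])
print("station mm",(R.T@(s["ee_pos"][:2]-o)*1000).round(1))
def go(sx,sy,z):
    w=o+R@[sx/1000,sy/1000]; print("to",sx,sy,z,((np.r_[w,z/1000]-s["ee_pos"])/.025).round(2))
import sys
for a in sys.argv[1:]: go(*map(float,a.split(",")))
E
python3 tool.py
```

```text
time: 29.3
ee_pos: [1.1728, 0.0422, 0.3879]
ee_rot: [-131.1, -10.5, 81.2]
wrist_force: [0.7, -0.0, -0.1]
gripper_width: 0.0006
29.3 pos [1.1728 0.0422 0.3879] rot [-131.1  -10.5   81.2] lean 42.2 az 3.1 jaw [0.15  0.972 0.183] F [ 0.7 -0.  -0.1] j [  0.3  57.2   4.2   1.9  76.4 -76.7]
station mm [579.  194.6]
```

```bash
python3 -m crank '[[[0,0,0,1,1],[0,0,0,1,1],[0,0,0,1,1],[0,0,0,1,1],[0.5,0,0.3,1,1],[1,0,0.7,1,1],[1,0,0.7,0.5,1],[1,0,0.7,0,1],[1,0,0.7,0,1],[1,0,0.7,0,1]]]'; python3 tool.py
```

```text
time: 30.3
ee_pos: [1.1425, 0.0579, 0.4084]
ee_rot: [-139.1, -7.6, 124.6]
wrist_force: [-0.2, -0.1, -0.5]
gripper_width: 0.001
30.3 pos [1.1425 0.0579 0.4084] rot [-139.1   -7.6  124.6] lean 49.5 az 41.2 jaw [-0.563  0.816  0.133] F [-0.2 -0.1 -0.5] j [  -7.    57.6    4.2   34.9   81.9 -121.5]
station mm [546.  203.1]
```

```bash
python3 -m crank '[[[-1,-0.2,0,-0.6,1],[-1,-0.2,0,-0.6,1],[-1,-0.2,0,-0.6,1],[-1,-0.2,0,-0.6,1],[-1,-0.2,0,-0.6,1],[-1,-0.2,0,-0.6,1],[-1,-0.2,0,-0.6,1],[-1,-0.2,0,-0.6,1],[-1,-0.2,0,-0.6,1],[-1,-0.2,0,-0.6,1],[-1,-0.2,0,-0.6,1],[-1,-0.2,0,-0.6,1]]]'; python3 tool.py -60,-92,350
```

```text
time: 31.5
ee_pos: [0.8672, 0.0103, 0.4211]
ee_rot: [-140.6, -7.8, 78.1]
wrist_force: [-0.1, -0.4, 0.3]
gripper_width: 0.0002
31.5 pos [0.8672 0.0103 0.4211] rot [-140.6   -7.8   78.1] lean 51.0 az -5.5 jaw [0.204 0.97  0.136] F [-0.1 -0.4  0.3] j [  0.7   1.   80.2  -6.4  48.1 -71.8]
station mm [288.5  94.8]
to -60.0 -92.0 350.0 [-15.26  -4.15  -2.84]
```

```bash
python3 -m crank '[[[-1,-0.28,-0.2,-0.03,1],[-1,-0.28,-0.2,-0.03,1],[-1,-0.28,-0.2,-0.03,1],[-1,-0.28,-0.2,-0.03,1],[-1,-0.28,-0.2,-0.03,1],[-1,-0.28,-0.2,-0.03,1],[-1,-0.28,-0.2,-0.03,1],[-1,-0.28,-0.2,-0.03,1],[-1,-0.28,-0.2,-0.03,1],[-1,-0.28,-0.2,-0.03,1],[-1,-0.28,-0.2,0,1],[-1,-0.28,-0.2,0,1]]]'; python3 -m crank '[[[-1,-0.2,-0.2,0,1],[-0.8,-0.2,-0.5,0,1],[-0.3,-0.2,-1,0,1],[0,0,-1,0,1],[0,0,-1,0,1],[0,0,-0.5,0,1],[0,0,0,0,1]]]';python3 tool.py -30,-92,170
```

```text
time: 32.7
ee_pos: [0.5544, -0.0652, 0.3767]
ee_rot: [-142.8, -8.4, 76.5]
wrist_force: [0.2, 0.9, 0.1]
gripper_width: 0.0
time: 33.4
ee_pos: [0.5225, -0.0838, 0.2746]
ee_rot: [-142.7, -8.4, 76.4]
wrist_force: [0.1, -0.8, -0.0]
gripper_width: 0.0006
33.4 pos [ 0.5225 -0.0838  0.2746] rot [-142.7   -8.4   76.4] lean 53.2 az -7.2 jaw [0.232 0.962 0.147] F [ 0.1 -0.8 -0. ] j [-15.8 -47.6 129.4   9.7  45.7 -91.4]
station mm [-26.2 -74.4]
to -30.0 -92.0 170.0 [-0.31 -0.65 -4.19]
```

```bash
python3 -m crank '[[[0.5,-0.5,0,0,1],[0.5,-0.5,-0.5,0,1],[0,0,-1,0,1],[0,0,-1,0,1],[0,0,0,0,1]]]';python3 tool.py 5,-92,140
```

```text
time: 33.9
ee_pos: [0.5502, -0.1089, 0.222]
ee_rot: [-143.6, -8.4, 76.6]
wrist_force: [0.6, 0.2, 0.4]
gripper_width: 0.0003
33.9 pos [ 0.5502 -0.1089  0.222 ] rot [-143.6   -8.4   76.6] lean 54.0 az -7.2 jaw [0.229 0.962 0.146] F [0.6 0.2 0.4] j [-18.9 -41.4 131.5  15.6  37.4 -99. ]
station mm [  6.4 -92.6]
to 5.0 -92.0 140.0 [-0.05  0.04 -3.28]
```

```bash
python3 -m crank '[[[0,0,-1,0,1],[0,0,-1,0,1],[0,0,-1,0,1],[0,0,-0.6,0,1],[0,0,0,0,1]]]';python3 tool.py 5,-92,125 48,-92,122
```

```text
time: 34.4
ee_pos: [0.5539, -0.1086, 0.1451]
ee_rot: [-144.6, -8.4, 76.9]
wrist_force: [0.4, 0.9, 0.4]
gripper_width: 0.0004
34.4 pos [ 0.5539 -0.1086  0.1451] rot [-144.6   -8.4   76.9] lean 55.0 az -7.2 jaw [0.225 0.963 0.146] F [0.4 0.9 0.4] j [ -18.7  -37.8  137.3   20.6   27.6 -104.8]
station mm [  9.9 -91.5]
to 5.0 -92.0 125.0 [-0.2   0.03 -0.8 ]
to 48.0 -92.0 122.0 [ 1.48 -0.36 -0.92]
```

```bash
python3 -m crank '[[[0.5,-0.12,-0.3,0,1],[0.5,-0.12,-0.3,0,1],[0.4,-0.12,-0.2,0,1],[0,0,0,0,1]]]';python3 tool.py 48,-92,110
```

```text
time: 34.8
ee_pos: [0.5941, -0.118, 0.1378]
ee_rot: [-145.3, -8.4, 77.1]
wrist_force: [0.7, -0.1, -0.1]
gripper_width: 0.0007
34.8 pos [ 0.5941 -0.118   0.1378] rot [-145.3   -8.4   77.1] lean 55.7 az -7.2 jaw [0.221 0.964 0.145] F [ 0.7 -0.1 -0.1] j [ -18.2  -29.4  133.5   24.3   22.5 -108.8]
station mm [ 51.2 -91.6]
to 48.0 -92.0 110.0 [-0.13  0.01 -1.11]
```

```bash
python3 -m crank '[[[-0.1,0,-0.5,0,1],[0,0,-0.3,0,1],[0,0,-0.1,0,1]]]';python3 tool.py 48,-92,110
```

```text
time: 35.1
ee_pos: [0.5934, -0.1179, 0.1219]
ee_rot: [-145.7, -8.4, 77.2]
wrist_force: [0.7, 1.3, -0.6]
gripper_width: 0.0003
35.1 pos [ 0.5934 -0.1179  0.1219] rot [-145.7   -8.4   77.2] lean 56.2 az -7.1 jaw [0.219 0.965 0.146] F [ 0.7  1.3 -0.6] j [ -18.3  -28.4  134.6   27.6   20.3 -112.2]
station mm [ 50.5 -91.7]
to 48.0 -92.0 110.0 [-0.1   0.01 -0.48]
```

```bash
python3 -m crank '[[[-0.1,0,-0.25,0,1],[0,0,-0.2,0,1],[0,0,-0.1,0,1]]]';python3 tool.py 48,-92,104
```

```text
time: 35.4
ee_pos: [0.5918, -0.1182, 0.1115]
ee_rot: [-146.1, -8.4, 77.2]
wrist_force: [-3.5, 0.1, 10.7]
gripper_width: 0.0004
35.4 pos [ 0.5918 -0.1182  0.1115] rot [-146.1   -8.4   77.2] lean 56.5 az -7.2 jaw [0.219 0.965 0.145] F [-3.5  0.1 10.7] j [ -18.4  -27.9  135.5   30.2   18.8 -115.1]
station mm [ 49.  -92.3]
to 48.0 -92.0 104.0 [-0.04  0.02 -0.3 ]
```

```bash
python3 -m crank '[[[-0.05,0,-0.2,0,1],[0,0,-0.2,0,1]]]';python3 tool.py 48,-92,95
```

```text
time: 35.6
ee_pos: [0.5925, -0.1192, 0.1063]
ee_rot: [-146.6, -8.3, 77.2]
wrist_force: [-4.9, 0.6, 12.0]
gripper_width: 0.0004
35.6 pos [ 0.5925 -0.1192  0.1063] rot [-146.6   -8.3   77.2] lean 57.0 az -7.3 jaw [0.219 0.965 0.145] F [-4.9  0.6 12. ] j [ -18.4  -27.3  135.9   32.5   17.5 -117.5]
station mm [ 49.9 -93.1]
to 48.0 -92.0 95.0 [-0.06  0.06 -0.45]
```

```bash
python3 -m crank '[[[-0.06,0,-0.22,0,1],[-0.05,0,-0.22,0,1],[-0.05,0,-0.22,0,1]]]';python3 tool.py 48,-92,84
```

```text
time: 35.9
ee_pos: [0.5911, -0.1198, 0.096]
ee_rot: [-147.2, -8.3, 77.3]
wrist_force: [-1.1, 5.8, 8.0]
gripper_width: 0.0005
35.9 pos [ 0.5911 -0.1198  0.096 ] rot [-147.2   -8.3   77.3] lean 57.6 az -7.4 jaw [0.218 0.965 0.145] F [-1.1  5.8  8. ] j [ -18.6  -26.6  136.8   37.1   15.8 -122.3]
station mm [ 48.8 -94.1]
to 48.0 -92.0 84.0 [-0.01  0.09 -0.48]
```

```bash
python3 -m crank '[[[-0.05,0.04,-0.22,0,1],[-0.05,0.04,-0.22,0,1],[-0.05,0.04,-0.22,0,1]]]';python3 tool.py 48,-92,80
```

```text
time: 36.2
ee_pos: [0.5895, -0.1183, 0.0843]
ee_rot: [-147.8, -8.3, 77.2]
wrist_force: [1.3, -1.0, 3.6]
gripper_width: 0.0005
36.2 pos [ 0.5895 -0.1183  0.0843] rot [-147.8   -8.3   77.2] lean 58.1 az -7.6 jaw [0.219 0.965 0.144] F [ 1.3 -1.   3.6] j [ -18.4  -25.8  137.8   41.7   13.8 -126.8]
station mm [ 46.9 -93. ]
to 48.0 -92.0 80.0 [ 0.05  0.03 -0.17]
```

Force is falling (3.6 N) as expected close to the centre; continue.

```bash
python3 -m crank '[[[0,0.02,-0.22,0,1],[0,0.02,-0.22,0,1]]]';python3 tool.py 48,-92,72;  python3 -m crank '[[[0,0,0,0,1],[0,0,0,0,1]]]'; python3 - <<'E'
from h import *
p=vision.snapshot("scene")
for n in("hold_arm","cover"):
  for r in finder.trace(n,p)[:2]: print(n,r["conf"],r["rect"])
save(p,"s3.png",(190,150,340,310),3.7)
E
```

```text
time: 36.4
ee_pos: [0.5898, -0.1175, 0.0738]
ee_rot: [-147.9, -8.2, 77.2]
wrist_force: [0.1, -0.4, 0.0]
gripper_width: 0.0004
36.4 pos [ 0.5898 -0.1175  0.0738] rot [-147.9   -8.2   77.2] lean 58.2 az -7.7 jaw [0.219 0.965 0.143] F [ 0.1 -0.4  0. ] j [ -18.2  -24.7  138.2   46.2   12.4 -131.4]
station mm [ 46.9 -92.1]
to 48.0 -92.0 72.0 [ 0.04 -0.01 -0.07]
time: 36.6
ee_pos: [0.5893, -0.1172, 0.0725]
ee_rot: [-147.8, -8.3, 77.2]
wrist_force: [0.5, 0.2, 0.3]
gripper_width: 0.0002
hold_arm 0.96 [261.9, 264.3, 52.7, 23.8]
cover 0.89 [390.9, 300.4, 29.2, 32.4]
cover 0.75 [284.2, 265.5, 28.5, 25.4]
```

```bash
python3 -m crank '[[[-0.2,0,0.7,0,1],[-0.3,0.05,0.7,0,1],[-0.5,0.1,0.7,0,1],[-0.5,0.1,0.7,0,1],[-0.4,0.1,0.3,0,1],[0,0,0,0,1]]]';python3 tool.py -10,-92,230
```

```text
time: 37.35
ee_pos: [0.5396, -0.1089, 0.1534]
ee_rot: [-147.7, -8.2, 77.0]
wrist_force: [0.4, 0.9, 0.8]
gripper_width: 0.0005
37.35 pos [ 0.5396 -0.1089  0.1534] rot [-147.7   -8.2   77. ] lean 58.1 az -7.8 jaw [0.222 0.965 0.142] F [0.4 0.9 0.8] j [ -19.5  -42.4  140.1   22.6   26.6 -107. ]
station mm [ -3.9 -95. ]
to -10.0 -92.0 230.0 [-0.21  0.17  3.06]
```

```bash
python3 -m crank '[[[0,0,1,0,1],[0,0,1,0,1],[0,0,1,0,1],[0,0,1,0,1],[0,0,1,0,1],[0,0,0,0,1]]]';python3 tool.py; python3 - <<'E'
from h import *
p=vision.snapshot("scene")
for n in("hold_arm","cover","tee","cement_can"):
  for r in finder.trace(n,p)[:2]: print(n,r["conf"],r["rect"])
save(p,"s4.png",(190,150,340,310),3.7)
E
```

```text
time: 37.95
ee_pos: [0.5408, -0.1091, 0.2803]
ee_rot: [-147.6, -8.2, 77.0]
wrist_force: [0.5, 0.4, -0.6]
gripper_width: 0.0002
37.95 pos [ 0.5408 -0.1091  0.2803] rot [-147.6   -8.2   77. ] lean 58.0 az -7.8 jaw [0.222 0.965 0.143] F [ 0.5  0.4 -0.6] j [-19.5 -45.9 130.   15.7  39.6 -98.8]
station mm [ -2.8 -94.9]
hold_arm 0.59 [263.1, 263.9, 49.9, 21.5]
cover 0.8 [283.4, 265.1, 32.8, 25.6]
cover 0.74 [392.9, 300.3, 35.9, 28.0]
tee 0.62 [182.4, 209.2, 19.4, 27.5]
cement_can 0.71 [290.9, 353.9, 26.0, 32.6]
```

View pics/s4.png

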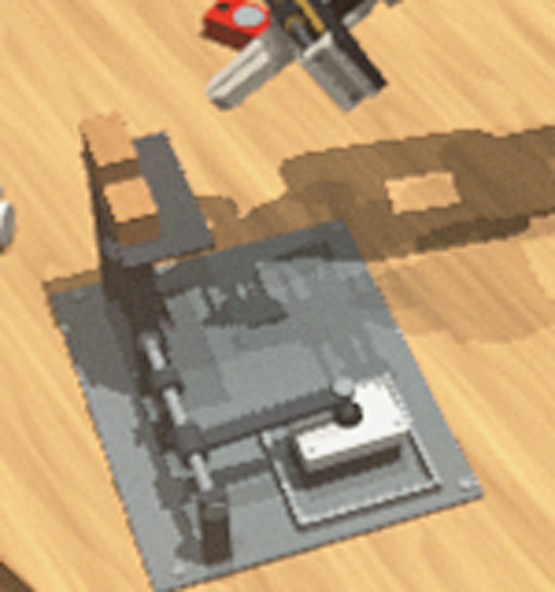

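```bash
python3 -c "
from h import *
print(ctrl.close_job(), ctrl.observe()['time'])"
```

```text
the job is handed in; nothing more can be done
the job is handed in; nothing more can be done
```

The pump kit is packed and locked, and I handed the job in at about 38 s. The iron casting sits in the middle of the well with the white cover flat on top. I pressed the paddle at about 11–13 N, falling to zero as the rocker snapped over.

**Last checks:**
- **Hold-down:** the final picture shows the arm level with its rubber foot on the cover.
- **Robot clear:** the wrist force is near zero and the gripper is clear of the station.
- **Cover position:** before locking, it measured within about 4 mm of the well's centre and overhung the casting slightly unevenly, by a few mm.
- **Bystanders:** the can and tee were found where they started, and I never went near them or the red look-alikes.

**What did not go cleanly:**
- **Casting grip:** the first grip closed late and held only the top edge, so I put it back down and gripped it again.
- **Force peak:** setting the casting down gave a brief peak of about 65 N on the wrist. That is under the 120 N wrist limit.
- **Cover set-down:** the cover was pressed down with up to 18 N.
- **Tool lean:** the moves cannot tilt the tool, so I got the lean by driving the arm to the edge of its reach. It ended at 55–58 degrees rather than the 40 advised.
- **Not confirmed:** I took the snap-over from the force drop and the picture, as the rocker angle could not be read directly.
- **Picture count:** I viewed 12 pictures, two over the budget of 10.

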